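# Fit the relief-valve plunger with sprung tongs

## Robot

A 6-joint arm with a two-finger parallel gripper is mounted at the origin on the work surface. World frame = base frame: x ahead of the robot, y to its left, z up, the work surface at z = 0. Lengths are in m, angles in rad, forces in N, time in s.
With the tool pointing down it reaches from about 0.35 to 0.975 m from the base axis. Payload 17.4 kg.
Tool frame: the origin (TCP) lies midway between the tips of the shut fingers; the grasp point (between the pads) lies 19 mm behind it (grip_point_offset is the distance from the TCP to the grasp point, in m); z points along the fingers, y is the line along which they close (so a half turn about z gives the same grasp; the last joint's range is limited). The gripper opens to 85 mm and grips with 20 to 120 N. Pads are 22 mm wide; open, the fingers measure 114 mm over their backs; the gripper's body (76 mm by 85 mm) begins 54 mm behind the grasp point. The pads swing forward as they close: fully open they stand 13 mm farther back than shut.
Start: joints at [1.284, 0.116, 1.442, -0, 1.584, -0.038], TCP at [0.166, 0.654, 0.231] pointing down, gripper open.
Joint ranges: [-2.83, 2.83], [-0.83, 2.19], [0.07, 2.5], [-1.14, 4.28], [0.01, 3], [-2.97, 2.97]. Speed limits (rad/s): [1.89, 1.89, 2.22, 3.14, 3.14, 3.14].

## Interface

Orientations are given as [roll, pitch, yaw] about the fixed x, y, z axes, in that order (R = Rz(yaw) Ry(pitch) Rx(roll)).
In Python, from workcell import * gives the robot as it stands. The module is installed in compiled form; this text tells all that it offers.
- The arm moves only by the tool jog_arm, never from a script. Its argument "series" is a list of rows, each a list of 7 numbers: the closure, from 0 (fully open) to 1 (shut), then the shift along the world's x, y, z each as a share of 0.03 m, from -1 to 1, then the turn, a rotation vector about the world's x, y, z each as a share of 0.1 rad, from -1 to 1. A call has 1 to 12 rows; each row shifts and turns the commanded pose from where the row before left it; what a row does not reach is not made up. A row lasts 1/12 s, in which the tool goes at most 41.7 mm and 7.16 degrees, less where a joint would pass 70% of its speed; a pose out of reach is approached as far as the arm can. A call with a number of a shift or a turn outside -1 to 1 is refused whole. A call with a gripper value outside its range is refused whole. The fingers move at their own pace and stop on an object; "squeeze" is the grip in N (left out, the last holds). Time passes only in rows, so rows that do not move let the fingers close. It gives the time, the measured TCP pose, the force, the opening and the grip force at its end, in the units of the state.
- get_obs(): the state, without advancing time (a new reading comes with each control period).
- read_camera(name): name is "side" or "top" or "wrist"; returns (picture, depth): 400x640x3 uint8, blue, green, red; 400x640 float32, m along the optical axis (not along the pixel's ray), 0 where there is no reading.
- camera_params(name): a dict with "vertical_fov" (degrees; the focal length in pixels is half the picture's height over the tangent of half this angle, whatever the lens; pixels are square), "cx", "cy" (the principal point, pixels), "distortion" ([k1, k2, p1, p2, k3] as OpenCV has them; the pictures are not rectified), "view" (4x4, takes a point from world to camera coordinates). Camera axes: x right, y down, z forward; pixel columns grow to the right and rows downward; lengths in m; the calibration is good to about 2 mm. A picture is of the moment at which its call begins: read the wrist's pose just before it. camera_params takes no time and is no camera call; for the wrist camera it gives the pose at the moment of the call.
- finish_job(): hands the job in; it is judged then, once.
Trained networks look in the newest picture that a camera, given by its name, has taken for a name from the list of things; names that differ only in an ending like _2 or _b are one class to them, and where a whole thing is asked for, a point or a joint stands for the part that bears it (a point fixed in the world has none). Each returns a list of dicts, best first, with "conf" (0 to 1); they miss things now and then, are a little off and sometimes report something else, mostly with a low value. They report only what shows in the picture. A call takes as long as a camera call. They do not tell look-alikes from the thing itself.
- recognise(camera, thing): "bbox" ([centre column, centre row, width, height] in pixels, round what is visible of it).
- outline_of(camera, thing): "pixels" (400x640 bool, what is visible of it) and "bbox" ([centre column, centre row, width, height] in pixels, round what is visible of it).
- pinpoint(camera, thing): "uv" ([column, row] in pixels: a listed point, or the origin of a listed thing).
The state is a dict: "time": time; "joint_positions": joint angles; "joint_velocities": joint speeds; "joint_efforts": joint torques, N m; "eef_pos": TCP position; "ee_rot": TCP orientation; "ft_force": force on the tool from outside, world axes, zero at the start; "wrist_torque": the same for the moment, N m; "finger_gap": finger opening in m; "finger_force": force on a finger pad.
Only numpy, scipy, OpenCV 4.12 (cv2) and the standard library are available. Lean on these libraries where they do the work, as an engineer would, in place of code of your own. Each camera call takes 0.05 s, during which the arm holds its last target. There are 200 camera calls.

## Task

Using only the sprung tongs, because the lapped brass plunger must not be touched by your fingers, lift the brass plunger out of the wooden parts rack and lower it foot first into the bore of the lift cover. Still with the tongs, press it gently down until the stiff piston inside the bore has gone all the way to its stop, and seat it there with about 10 N, never more than 18 N. Then let go of the plunger and put the tongs back, standing upright in their blue stand, leaving the other two valves in the rack where they are.

Things in the scene. Friction and masses are not known exactly. Their poses are not given: they have to be found in the camera images.
- tongs_grip (a point): Sprung steel tongs standing upright, tips down, in the blue stand. This point is midway between their two orange grip rolls (each 10 mm across, 18 mm long along x), 55 mm above the tips' ends, 42 mm below the top of the hinge block (14 x 24 mm). z up; the legs lie towards +y and -y and close along y. 80 g. Over rolls: 44 mm free, 40 mm lightly held, 34 mm gripping the plunger, 29 mm nearly shut.
- tongs: The tongs again: origin midway between the tips' lower ends, axes as above. Jaws 20 mm tall, 14 mm wide (x), 5 mm thick; inside gap 36 mm free, 26 mm at 40 mm over the rolls, 12 mm at 34 mm. Each roll pushes out with 4 N free plus 1 N per mm it is pressed in, so lightly squeezed they stay in hand with jaws open; let go fully, they drop. Jaw force is 0.4 of the squeeze beyond that.
- stand: Fixed blue block, 70 (x) by 90 (y) by 30 mm high, origin under its centre on the table. In its middle a pocket, 17.5 mm (x) by 50.5 mm (y), 24 mm deep (floor 6 mm above the table), rim chamfered 2 mm. The tongs stand in it, their y along its y.
- plunger_mid (a point): Brass plunger, 65 mm tall, about 90 g, upright in one of the rack's three holes (which one varies), collar on the rack's top. This point is half-way up its axis. From the foot: 16 mm stem, 36 mm long, foot chamfered; collar 30 mm across, 5 mm thick, its top 8.5 mm above this point; grip stem 12 mm across, 24 mm long.
- plunger: The brass plunger again: origin at the centre of its foot (32.5 mm below the point above), z up along its axis.
- rack: Fixed wooden parts rack, 170 (x) by 56 (y) by 45 mm high, origin under its centre on the table; three 20 mm through holes, 55 mm apart along its x.
- steel_valve_mid (a point): Bystander, same shape as the plunger but bright steel, in another hole of the rack; point half-way up.
- black_valve_mid (a point): Bystander in black plastic, like the plunger with a grip stem only 16 mm long, in another hole of the rack; point 32.5 mm above its foot.
- bore_mouth (a point): Centre of the bore's mouth in the top of the grey block (70 x 70 mm, top 60 mm above the table) on the red lift cover; z up. Bore 19 mm across, chamfered 2 mm. In it a piston, its top 7 to 23 mm below the mouth at first (differs each time, not measured), goes 12 mm further down to a solid stop; the plunger's collar then ends 1 to 17 mm above the block.
- cover: The lift cover, a fixed casting: origin on the table under the bore, x towards its cylinder (72 mm high, 85 mm from the bore) and spring. Red base 22 mm high, 140 mm wide (y), from x = -65 to 138 mm.
- piston (a joint): How far the piston in the bore is pushed down, m: 0 at the start, 0.012 at its stop. It resists with about 4 N of friction (the plunger's weight does not move it) and does not spring back. A rise of force well above that tells the stop. Seat it with about 10 N; more than 18 N on the plunger harms the cover.
Mind the look-alikes: they are no part of the job. What is shaped like the tongs but black, red or turquoise is not meant.

How it is judged:
By the outcome, as a careful person would: the job done as asked, in the order asked, and still so for the second after the job is handed in, with the robot touching nothing.
It also fails if it takes over 64 s, if anything falls off the work surface, if the arm or the gripper's body presses on something with over 40 N, if the wrist force passes 120 N, or if a joint passes its speed limit or range.

## Working session

There is one attempt and no reset: what is moved stays moved. The work goes in short steps, Python scripts to look and compute and a tool call to move; the robot and the scene stay as the last step left them, time stands still between calls to the robot, and variables do not carry over. Pictures are saved under pics/ and viewed, at most 10 in all, crops included, and the job is handed in when it is done.

Besides the shell and the picture viewer there is one more tool, called after "Request:" as name(argument=value, ...), one argument or row to a line, values as JSON. jog_arm: Moves the arm, as the interface text tells. Shift numbers are shares of 0.03 m and turn numbers shares of 0.1 rad, none past 1 either way. Its arguments: {"type":"object","properties":{"series":{"type":"array","items":{"type":"array","items":{"type":"number"}}},"squeeze":{"type":"number"}},"required":["series"]}

```bash
mkdir -p pics; cat > h.py <<'E'
from workcell import *
import numpy as np, cv2
def cam(n):
    p=camera_params(n); f=200/np.tan(np.radians(p["vertical_fov"])/2)
    return np.array([[f,0,p["cx"]],[0,f,p["cy"]],[0,0,1]]),np.array(p["distortion"],float),np.array(p["view"])
def ray(n,uv):
    K,D,V=cam(n); q=cv2.undistortPoints(np.array(uv,float).reshape(1,1,2),K,D)[0,0]
    R=V[:3,:3]; return -R.T@V[:3,3], R.T@np.array([q[0],q[1],1.])
def atz(n,uv,z):
    o,d=ray(n,uv); return o+d*(z-o[2])/d[2]
def proj(n,P):
    K,D,V=cam(n); return cv2.projectPoints(np.array(P,float).reshape(-1,1,3),cv2.Rodrigues(V[:3,:3])[0],V[:3,3],K,D)[0].reshape(-1,2)
def tri(ps):
    A=np.zeros((3,3));b=np.zeros(3)
    for n,uv in ps:
        o,d=ray(n,uv); d=d/np.linalg.norm(d); M=np.eye(3)-np.outer(d,d); A+=M;b+=M@o
    return np.linalg.solve(A,b)
def cloud(n,depth):
    K,D,V=cam(n); v,u=np.mgrid[0:400,0:640]
    q=cv2.undistortPoints(np.stack([u,v],-1).reshape(-1,1,2).astype(float),K,D).reshape(400,640,2)
    c=np.concatenate([q,np.ones((400,640,1))],-1)*depth[...,None]
    return (c-V[:3,3])@V[:3,:3]
E
cat > a.py <<'E'
from h import *
np.set_printoptions(precision=4,suppress=True)
o=get_obs();print(o)
for n in("side","top"):
    im,d=read_camera(n);cv2.imwrite(f"pics/{n}0.png",im);np.save(n+"0.npy",d)
    for t in("tongs_grip","tongs","stand","plunger_mid","rack","steel_valve_mid","black_valve_mid","bore_mouth","cover"):
        print(n,t,[(np.round(r["uv"],1),round(r["conf"],2)) for r in pinpoint(n,t)[:4]])
E
python3 a.py
```

```text
{'time': 0.0, 'joint_positions': array([ 1.2842,  0.1165,  1.4423,  0.    ,  1.584 , -0.0378]), 'joint_velocities': array([-0.0015, -0.0009,  0.0006,  0.0003, -0.    , -0.0015]), 'joint_efforts': array([  0.0024, -73.2008, -63.248 ,   0.    ,   0.0067,  -0.    ]), 'eef_pos': array([0.1662, 0.654 , 0.2306]), 'ee_rot': array([-3.1404, -0.    ,  2.8928]), 'ft_force': array([ 1.3033, -0.2123, -0.485 ]), 'wrist_torque': array([-0.0324, -0.0514,  0.0447]), 'finger_force': 0.0, 'finger_gap': 0.08509044262473478}
side tongs_grip [(array([317.2, 129.7]), 0.67), (array([310.5,  93.8]), 0.66), (array([276.5, 163.7]), 0.63), (array([392. , 128.1]), 0.58)]
side tongs [(array([318.4, 145.6]), 0.73), (array([388.8, 144.6]), 0.57), (array([322.3, 202. ]), 0.56), (array([282. , 178.3]), 0.53)]
side stand [(array([316.7, 146. ]), 0.78)]
side plunger_mid [(array([306.8, 322.5]), 0.76)]
side rack [(array([302.2, 336.4]), 0.98)]
side steel_valve_mid [(array([333.6, 317.3]), 0.49)]
side black_valve_mid [(array([275.2, 334.2]), 0.64)]
side bore_mouth [(array([321.9, 201.4]), 0.83)]
side cover [(array([324.2, 222. ]), 0.93), (array([324.6, 203.4]), 0.61)]
top tongs_grip [(array([252.9, 147.9]), 0.61), (array([248.3, 208.8]), 0.59), (array([285.7, 244. ]), 0.48), (array([201.9, 206.8]), 0.42)]
top tongs [(array([211.9, 213.3]), 0.63), (array([260.4, 144.4]), 0.59), (array([287.7, 240.7]), 0.45), (array([256.9, 213. ]), 0.44)]
top stand [(array([249.8, 211.4]), 0.82)]
top plunger_mid [(array([429.4, 234.6]), 0.58)]
top rack [(array([425.1, 236.8]), 0.7)]
top steel_valve_mid [(array([424.5, 217.1]), 0.53)]
top black_valve_mid [(array([435.7, 256.5]), 0.5)]
top bore_mouth [(array([334.5, 212.4]), 0.68)]
top cover [(array([335.5, 217.9]), 0.75)]
```

```bash
python3 - <<'E'
import cv2,numpy as np
a=cv2.imread("pics/side0.png")[60:380,180:500];b=cv2.imread("pics/top0.png")[80:340,170:500]
cv2.imwrite("pics/s1.png",cv2.resize(a,(600,600),interpolation=cv2.INTER_CUBIC));cv2.imwrite("pics/t1.png",cv2.resize(b,(760,599),interpolation=cv2.INTER_CUBIC))
from h import *
np.set_printoptions(precision=4,suppress=True)
for k,s,t in(("tongsA",(317.2,129.7),(248.3,208.8)),("stand",(316.7,146),(249.8,211.4)),("plm",(306.8,322.5),(429.4,234.6)),("steel",(333.6,317.3),(424.5,217.1)),("black",(275.2,334.2),(435.7,256.5)),("rack",(302.2,336.4),(425.1,236.8)),("bore",(321.9,201.4),(334.5,212.4)),("cover",(324.2,222),(335.5,217.9))):print(k,tri([("side",s),("top",t)]))
print(atz("top",(334.5,212.4),.06),atz("side",(321.9,201.4),.06))
E
```

```text
tongsA [0.553  0.255  0.0481]
stand [ 0.5507  0.2606 -0.0082]
plm [ 0.4857 -0.254   0.0453]
steel [ 0.5342 -0.2434  0.0358]
black [ 0.4281 -0.2703  0.0452]
rack [ 0.4783 -0.2531 -0.0027]
bore [0.5418 0.0118 0.0586]
cover [ 0.538   0.0073 -0.002 ]
[0.5446 0.0118 0.06  ] [0.5389 0.0104 0.06  ]
```

View pics/s1.png

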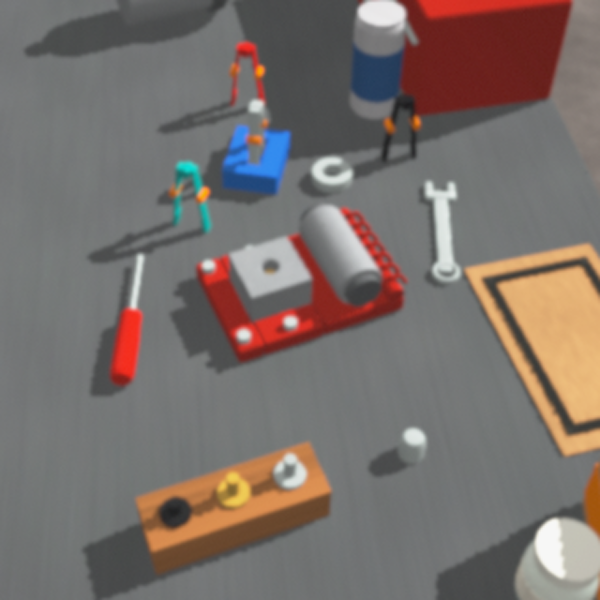

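View pics/t1.png

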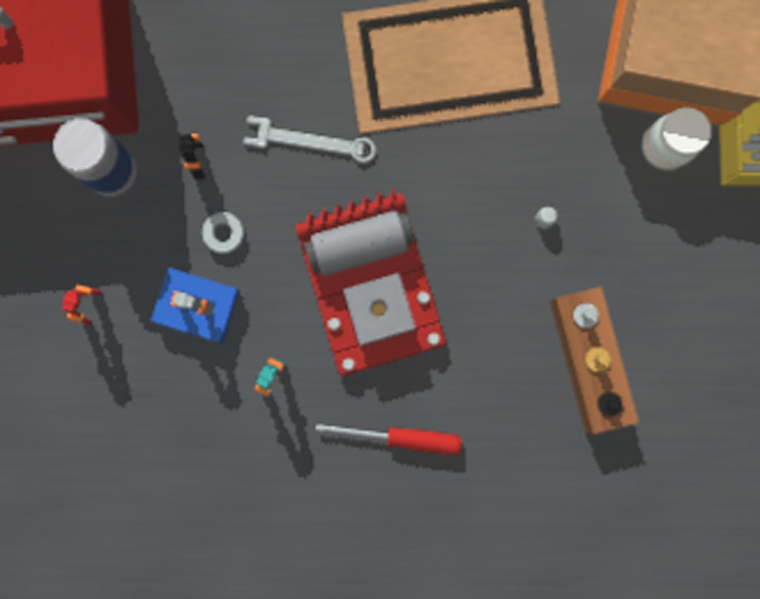

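The steel tongs in the blue stand are at side px (317,130) and top px (249,210). Three look-alikes have to be ruled out:
- **Red:** side (310,94), top (203,208)
- **Turquoise:** side (280,164), top (287,243)
- **Black:** side (394,126), top (253,147)

The brass plunger is in the middle hole, at side (306,321) and top (429,236). Steel is at (334,314) and black plastic at (274,333). I'm choosing the steel-coloured tongs that stand in the blue block, and will check them close up with the wrist camera.

```bash
python3 - <<'E'
from h import *
np.set_printoptions(precision=4,suppress=True)
K,D,V=cam("wrist");e=get_obs()["eef_pos"]
print(K,D,"cam-tcp",-V[:3,:3].T@V[:3,3]-e,"axis",V[2,:3])
# stand yaw from top depth/colour
im=cv2.imread("pics/top0.png");h=cv2.cvtColor(im,cv2.COLOR_BGR2HSV)
m=cv2.inRange(h,(100,120,80),(125,255,255));m[:190]=0;m[235:]=0;m[:,:225]=0;m[:,280:]=0
ys,xs=np.nonzero(m);P=np.array([atz("top",(x,y),.03)[:2] for x,y in zip(xs,ys)],np.float32)
print(len(P),cv2.minAreaRect(P*1000))
E
```

```text
[[316.4007   0.     320.6631]
 [  0.     316.4007 202.0896]
 [  0.       0.       1.    ]] [-0.0645  0.      0.      0.      0.    ] cam-tcp [-0.0705  0.0179  0.1429] axis [ 0.2777 -0.071  -0.9581]
682 ((546.717041015625, 241.74925231933594), (93.05908966064453, 71.85458374023438), 72.54367065429688)
```

Request:
jog_arm(
  series=[
    [0, 0.85, -0.9, 0, 0, 0, 0],
    [0, 0.85, -0.9, 0, 0, 0, 0],
    [0, 0.85, -0.9, 0, 0, 0, 0],
    [0, 0.85, -0.9, 0, 0, 0, 0],
    [0, 0.85, -0.9, 0, 0, 0, 0],
    [0, 0.85, -0.9, 0, 0, 0, 0],
    [0, 0.85, -0.9, 0, 0, 0, 0],
    [0, 0.85, -0.9, 0, 0, 0, 0],
    [0, 0.85, -0.9, 0, 0, 0, 0],
    [0, 0.85, -0.9, 0, 0, 0, 0],
    [0, 0.85, -0.9, -0.3, 0, 0, -0.3],
    [0, 0.85, -0.9, -0.3, 0, 0, -0.3],
  ],
  squeeze=20,
)

```text
time: 2.0
eef_pos: [0.4734, 0.3288, 0.2139]
ee_rot: [3.14, 0.001, 2.832]
ft_force: [-0.3, 1.1, 0.2]
finger_gap: 0.0855
finger_force: 0.0
```

Request:
jog_arm(
  series=[
    [0, 0.6, -0.9, -0.2, 0, 0, 0],
    [0, 0.6, -0.9, -0.2, 0, 0, 0],
    [0, 0.4, -0.4, 0, 0, 0, 0],
    [0, 0, 0, 0, 0, 0, 0],
    [0, 0, 0, 0, 0, 0, 0],
  ],
)

```text
time: 2.42
eef_pos: [0.5206, 0.2636, 0.2012]
ee_rot: [-3.142, -0.0, 2.831]
ft_force: [-0.2, 0.0, -0.5]
finger_gap: 0.0855
finger_force: 0.0
```

```bash
cat > w.py <<'E'
from h import *
import sys
np.set_printoptions(precision=4,suppress=True)
name=sys.argv[1]
o=get_obs();print(o["time"],o["eef_pos"],o["ee_rot"],o["ft_force"])
im,d=read_camera("wrist");cv2.imwrite(f"pics/{name}.png",im);np.save(name+".npy",d)
for t in sys.argv[2:]:
    t,z=t.split(":")
    for r in pinpoint("wrist",t)[:3]:
        print(t,np.round(r["uv"],1),round(r["conf"],2),atz("wrist",r["uv"],float(z)))
E
python3 w.py w1 tongs_grip:.061 stand:0 tongs:.006
```

```text
2.4167 [0.5206 0.2636 0.2012] [-3.1415 -0.0003  2.831 ] [-0.2478  0.0143 -0.5304]
tongs_grip [179.5 160.9] 0.96 [0.4548 0.1502 0.061 ]
tongs_grip [443.5 178.7] 0.64 [0.5443 0.376  0.061 ]
tongs_grip [309.6 225. ] 0.56 [0.5499 0.244  0.061 ]
stand [311.4 202.1] 0.64 [0.5454 0.2456 0.    ]
tongs [355.8 327.2] 0.88 [0.7201 0.2485 0.006 ]
tongs [309.8 205.6] 0.69 [0.5471 0.2435 0.006 ]
tongs [198.8 152.1] 0.65 [0.4535 0.1482 0.006 ]
```

View pics/w1.png

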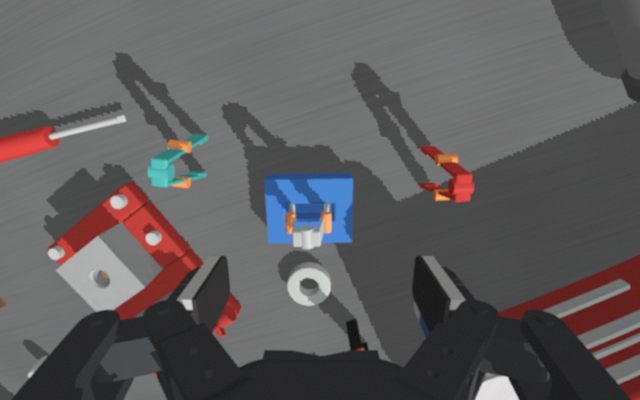

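The wrist picture shows the bright steel tongs with orange rolls in the blue stand at (309,225), already aligned with the fingers. The look-alikes are turquoise at (178,160), red at (445,178) and black at (355,335). Next I'll measure the stand and tongs by depth.

```bash
python3 - <<'E'
from h import *
np.set_printoptions(precision=4,suppress=True)
d=np.load("w1.npy");C=cloud("wrist",d);im=cv2.imread("pics/w1.png")
h=cv2.cvtColor(im,cv2.COLOR_BGR2HSV)
roi=np.zeros((400,640),bool);roi[165:255,255:365]=1
m=(cv2.inRange(h,(100,120,60),(125,255,255))>0)&roi
Z=C[...,2];print("blue z",np.percentile(Z[m],[5,50,95]))
P=C[m&(abs(Z-np.median(Z[m]))<.004)][:,:2].astype(np.float32)*1000
print("stand",cv2.minAreaRect(P))
t=roi&~m&(Z>.094)&(Z<.115);print("hinge",t.sum(),C[t].mean(0),cv2.minAreaRect(C[t][:,:2].astype(np.float32)*1000))
o=(cv2.inRange(h,(5,120,120),(20,255,255))>0)&roi
n,l,s,c=cv2.connectedComponentsWithStats(o.astype(np.uint8))
for i in range(1,n):
    if s[i,4]>15:print("roll",s[i],np.median(C[l==i],0), C[l==i].max(0),C[l==i].min(0))
print(get_obs()["ee_rot"])
E
```

```text
blue z [0.0065 0.0304 0.0317]
stand ((546.0490112304688, 243.32205200195312), (90.23851776123047, 70.71597290039062), 72.66349029541016)
hinge 572 [0.5449 0.2443 0.1021] ((546.21728515625, 243.6889190673828), (23.35082244873047, 16.85540771484375), 72.3174819946289)
roll [286 212   9  21 124] [0.538  0.2275 0.0664] [0.5493 0.2342 0.0714] [0.5318 0.2228 0.0566]
roll [321 212  10  20 123] [0.5479 0.2614 0.0661] [0.5597 0.2666 0.0682] [0.5412 0.2571 0.0571]
[3.1413 0.0001 2.8339]
```

Request:
jog_arm(
  series=[
    [0.3, 0.85, -0.67, 0, 0, 0, 0.05],
    [0.3, 0, 0, -1, 0, 0, 0],
    [0.3, 0, 0, -1, 0, 0, 0],
    [0.3, 0, 0, -1, 0, 0, 0],
    [0.3, 0, 0, -0.4, 0, 0, 0],
    [0.3, 0, 0, 0, 0, 0, 0],
    [0.3, 0, 0, 0, 0, 0, 0],
  ],
)

```text
time: 3.2
eef_pos: [0.5457, 0.2447, 0.1002]
ee_rot: [3.142, 0.0, 2.839]
ft_force: [0.5, 0.5, 1.3]
finger_gap: 0.0598
finger_force: 0.0
```

```bash
python3 w.py w2 tongs_grip:.061; python3 - <<'E'
from h import *
np.set_printoptions(precision=4,suppress=True)
d=np.load("w2.npy");C=cloud("wrist",d);e=get_obs()["eef_pos"];Z=C[...,2]
t=(abs(C[...,:2]-[.546,.2435]).max(-1)<.025)&(Z>.094)&(Z<.11);print("hinge",t.sum(),np.median(Z[t]),cv2.minAreaRect(C[t][:,:2].astype(np.float32)*1000))
m=(abs(C[...,:2]-[.546,.2435]).max(-1)<.045)&(abs(Z-.03)<.003);print(cv2.minAreaRect(C[m][:,:2].astype(np.float32)*1000))
E
```

```text
3.2 [0.5457 0.2447 0.1002] [3.1416 0.     2.8386] [0.4599 0.5053 1.2604]
hinge 1583 0.10370099054738013 ((543.9850463867188, 234.444091796875), (41.39870834350586, 17.391029357910156), 66.46092987060547)
((547.664794921875, 242.25904846191406), (90.62714385986328, 69.97624206542969), 72.98538970947266)
```

View pics/w2.png

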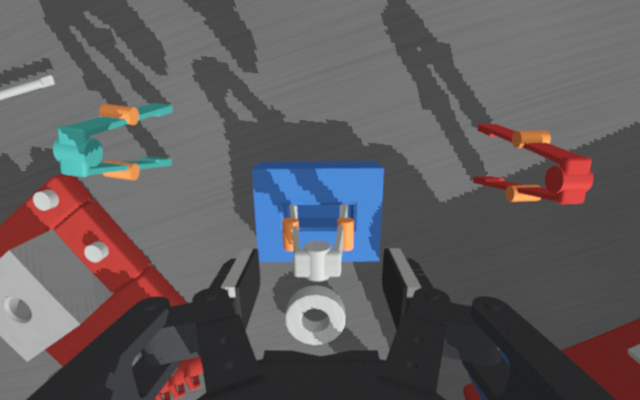

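Close view: the steel tongs' hinge at (318,258) sits midway between the pads at (238,272) and (400,272). I'm descending and gripping lightly.

Request:
jog_arm(
  series=[
    [0.3, 0.03, -0.05, -0.7, 0, 0, 0],
    [0.3, 0, 0, -0.7, 0, 0, 0],
    [0.3, 0, 0, -0.6, 0, 0, 0],
    [0.3, 0, 0, 0, 0, 0, 0],
    [0.45, 0, 0, 0, 0, 0, 0],
    [0.5, 0, 0, 0, 0, 0, 0],
    [0.53, 0, 0, 0, 0, 0, 0],
    [0.53, 0, 0, 0, 0, 0, 0],
    [0.53, 0, 0, 0, 0, 0, 0],
    [0.53, 0, 0, 0, 0, 0, 0],
  ],
)

```text
time: 4.13
eef_pos: [0.5472, 0.2427, 0.0405]
ee_rot: [3.141, 0.001, 2.838]
ft_force: [-0.5, -1.1, 6.6]
finger_gap: 0.0404
finger_force: 4.1
```

Request:
jog_arm(
  series=[
    [0.545, 0, 0, 0, 0, 0, 0],
    [0.545, 0, 0, 0, 0, 0, 0],
    [0.545, 0, 0, 0.3, 0, 0, 0],
    [0.545, 0, 0, 0.7, 0, 0, 0],
    [0.545, 0, 0, 0.7, 0, 0, 0],
    [0.545, 0, 0, 1, 0, 0, 0],
    [0.545, 0, 0, 1, 0, 0, 0],
    [0.545, 0, 0, 0.3, 0, 0, 0],
    [0.545, 0, 0, 0, 0, 0, 0],
    [0.545, 0, 0, 0, 0, 0, 0],
  ],
)

```text
time: 4.97
eef_pos: [0.5465, 0.2426, 0.1592]
ee_rot: [3.141, 0.0, 2.838]
ft_force: [0.3, -0.0, -2.1]
finger_gap: 0.0386
finger_force: 6.3
```

```bash
python3 w.py w3 tongs_grip:.185; python3 - <<'E'
from h import *
np.set_printoptions(precision=4,suppress=True)
im=cv2.imread("pics/w3.png")
s,_=read_camera("side");s=cv2.resize(s[40:180,250:400],None,fx=3,fy=3)
o=np.zeros((420,640+450,3),np.uint8);o[:400,:640]=im;o[:420,640:]=s
cv2.imwrite("pics/c3.png",cv2.resize(o,(800,308)))
d=np.load("w3.npy");C=cloud("wrist",d);e=get_obs()["eef_pos"]
r=C-e
t=(abs(r[...,:2]).max(-1)<.03)&(r[...,2]<.07)&(r[...,2]>.03)
print("top rel",np.percentile(r[t][:,2],[50,90,98]) if t.sum() else 0,t.sum())
E
```

```text
4.9667 [0.5465 0.2426 0.1592] [3.1414 0.0002 2.8378] [ 0.3217 -0.0121 -2.1397]
tongs_grip [168.1 129. ] 0.75 [0.4666 0.2092 0.185 ]
tongs_grip [481.9 151.1] 0.65 [0.5087 0.3167 0.185 ]
top rel [0.055  0.0632 0.0692] 7661
```

View pics/c3.png

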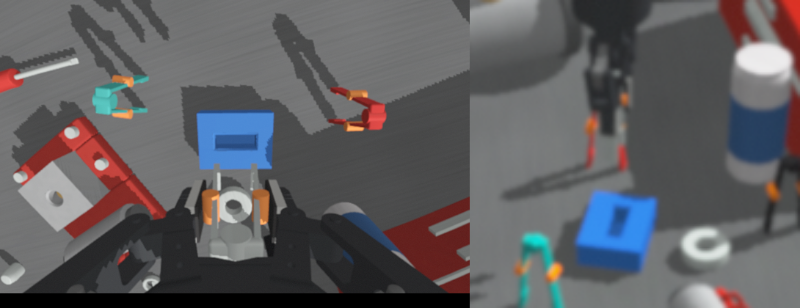

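The steel tongs are out of the stand and held, with the rolls in the pads at about (288,280) and (357,280) in the wrist frame, and the stand is empty. Next is a look at the bore on the way to the rack.

Request:
jog_arm(
  series=[
    [0.545, 0.15, -0.6, 0, 0, 0, 0],
    [0.545, 0.15, -0.95, 0, 0, 0, 0],
    [0.545, 0.15, -0.95, 0, 0, 0, 0],
    [0.545, 0.15, -0.95, 0, 0, 0, 0],
    [0.545, 0.15, -0.95, 0, 0, 0, 0],
    [0.545, 0.15, -0.95, 0, 0, 0, 0],
    [0.545, 0.15, -0.95, 0, 0, 0, 0],
    [0.545, 0.15, -0.95, 0, 0, 0, 0],
    [0.545, 0, -0.2, 0, 0, 0, 0],
    [0.545, 0, 0, 0, 0, 0, 0],
    [0.545, 0, 0, 0, 0, 0, 0],
  ],
)

```text
time: 6.03
eef_pos: [0.5823, 0.0193, 0.1584]
ee_rot: [-3.141, -0.001, 2.837]
ft_force: [-1.0, 0.3, -0.5]
finger_gap: 0.0388
finger_force: 6.3
```

```bash
cat > bore.py <<'E'
from h import *
import sys
np.set_printoptions(precision=4,suppress=True)
n=sys.argv[1];c0=np.array([float(sys.argv[2]),float(sys.argv[3])])
d=np.load(n+".npy");C=cloud("wrist",d);Z=C[...,2]
m=(np.linalg.norm(C[...,:2]-c0,axis=-1)<.045)&(abs(Z-.06)<.004)
zt=np.median(Z[m]);P=C[m];print("top z",zt,cv2.minAreaRect(P[:,:2].astype(np.float32)*1000))
# hole: pixels within 20mm whose top-plane ray hit is inside
q=np.zeros((400,640),np.uint8);q[m]=1
k=cv2.morphologyEx(q,cv2.MORPH_CLOSE,np.ones((3,3)))
cs,hi=cv2.findContours(k,cv2.RETR_CCOMP,cv2.CHAIN_APPROX_NONE)
for i,c in enumerate(cs):
    if hi[0][i][3]>=0 and len(c)>10:
        X=np.array([atz("wrist",p[0],zt)[:2] for p in c],np.float32)*1000
        print("hole",cv2.minEnclosingCircle(X),cv2.fitEllipse(X))
E
python3 w.py w4 bore_mouth:.06 cover:0 plunger_mid:.0485; python3 bore.py w4 .542 .0115
```

```text
6.0333 [0.5823 0.0193 0.1584] [-3.1415 -0.0014  2.8371] [-1.0066  0.2587 -0.5057]
bore_mouth [299.  154.3] 0.76 [0.5405 0.0158 0.06  ]
cover [300.9 147.4] 0.8 [0.5418 0.0132 0.    ]
plunger_mid [  1.6 177.6] 0.5 [ 0.4796 -0.2435  0.0485]
plunger_mid [ 37.  172.1] 0.15 [ 0.4866 -0.2065  0.0485]
top z 0.06099475199317168 ((541.1109008789062, 12.585128784179688), (70.80733489990234, 70.54792022705078), 16.710996627807617)
hole ((540.9378662109375, 13.13183307647705), 9.903934478759766) ((540.8167114257812, 13.180342674255371), (18.863309860229492, 19.297155380249023), 115.45032501220703)
```

View pics/w4.png

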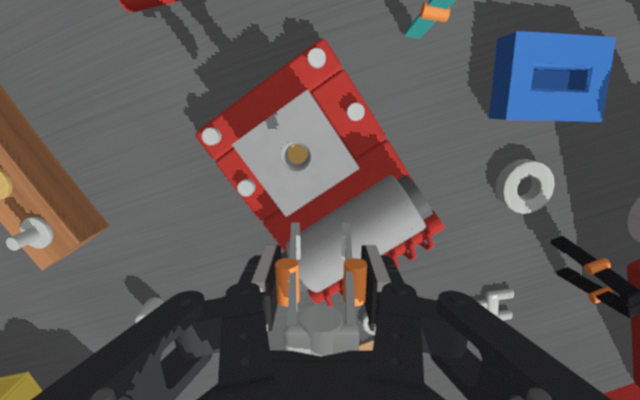

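The bore mouth shows at (297,155), fitted at (0.541, 0.013) with its top at 0.061. The tongs' tips are open at (295,228) and (347,228). On to the rack.

Request:
jog_arm(
  series=[
    [0.545, -0.2, -0.6, 0, 0, 0, 0],
    [0.545, -0.2, -0.98, 0, 0, 0, 0],
    [0.545, -0.2, -0.98, 0, 0, 0, 0],
    [0.545, -0.2, -0.98, 0, 0, 0, 0],
    [0.545, -0.2, -0.98, 0, 0, 0, 0],
    [0.545, -0.2, -0.98, 0, 0, 0, 0],
    [0.545, -0.2, -0.98, 0, 0, 0, 0],
    [0.545, -0.2, -0.98, 0, 0, 0, 0],
    [0.545, -0.2, -0.98, 0, 0, 0, 0],
    [0.545, 0, -0.4, 0, 0, 0, 0],
    [0.545, 0, 0, 0, 0, 0, 0],
    [0.545, 0, 0, 0, 0, 0, 0],
  ],
)

```text
time: 7.23
eef_pos: [0.5288, -0.2456, 0.1591]
ee_rot: [3.141, -0.0, 2.837]
ft_force: [-0.5, 0.3, -0.9]
finger_gap: 0.0387
finger_force: 6.3
```

```bash
python3 w.py w5 plunger_mid:.0415 steel_valve_mid:.0415 black_valve_mid:.0415 tongs:.12; cat > pl.py <<'E'
from h import *
import sys
np.set_printoptions(precision=4,suppress=True)
n=sys.argv[1];d=np.load(n+".npy");C=cloud("wrist",d);Z=C[...,2]
im=cv2.imread(f"pics/{n}.png");h=cv2.cvtColor(im,cv2.COLOR_BGR2HSV)
near=np.linalg.norm(C[...,:2]-[.484,-.25],axis=-1)<.035
sat=h[...,1]>60
for nm,a,b in(("stemtop",.069,.079),("collar",.046,.054)):
    m=near&(Z>a)&(Z<b)&sat&(h[...,0]>17)&(h[...,0]<35)
    if m.sum()>5: print(nm,m.sum(),np.median(C[m],0),cv2.minEnclosingCircle(C[m][:,:2].astype(np.float32)*1000))
m=(np.linalg.norm(C[...,:2]-[.484,-.25],axis=-1)<.1)&(abs(Z-.045)<.003);print("rack",cv2.minAreaRect(C[m][:,:2].astype(np.float32)*1000),np.median(Z[m]))
E
python3 pl.py w5
```

```text
7.2333 [ 0.5288 -0.2456  0.1591] [ 3.1412 -0.0003  2.8374] [-0.5371  0.2703 -0.855 ]
plunger_mid [294.  146.3] 0.65 [ 0.4819 -0.2531  0.0415]
steel_valve_mid [331.8 198.7] 0.95 [ 0.5339 -0.2364  0.0415]
steel_valve_mid [576.7 118.5] 0.48 [ 0.5281 -0.02    0.0415]
black_valve_mid [256.4  86.5] 0.94 [ 0.4287 -0.2664  0.0415]
stemtop 225 [ 0.481  -0.2523  0.0746] ((481.304443359375, -252.69439697265625), 6.053925514221191)
collar 833 [ 0.4793 -0.2502  0.0505] ((481.0417175292969, -252.2680206298828), 14.809192657470703)
rack ((481.22955322265625, -252.78472900390625), (171.03829956054688, 56.9647102355957), 14.210487365722656) 0.0455341318622394
```

View pics/w5.png

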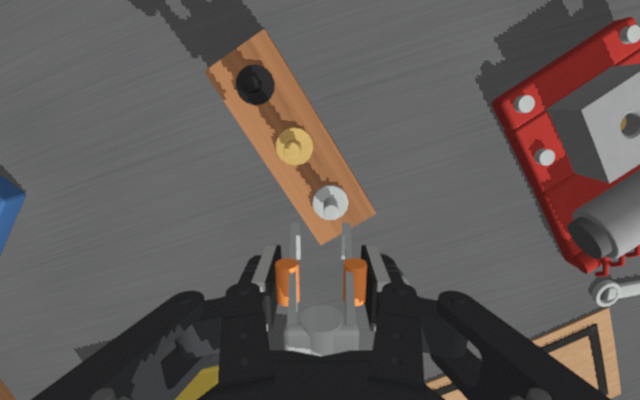

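The brass plunger is at (294,146) in the middle hole, between black at (255,85) and steel at (330,203). The tips are at (297,235) and (346,235). I'll locate the jaws from depth.

```bash
python3 - <<'E'
from h import *
np.set_printoptions(precision=4,suppress=True)
d=np.load("w5.npy");C=cloud("wrist",d);e=np.array([.5288,-.2456,.1591]);r=C-e
a=2.8374;ty=np.array([np.sin(a),-np.cos(a)]);tx=np.array([np.cos(a),np.sin(a)])
X=r[...,:2]@tx;Y=r[...,:2]@ty;Z=r[...,2]
for u0,u1 in((280,306),(335,362)):
    m=np.zeros((400,640),bool);m[215:262,u0:u1]=1;m&=(Z>-.045)&(Z<.0)
    print(m.sum(),"Y",np.percentile(Y[m],[5,50,95]),"Z",np.percentile(Z[m],[1,10,50]),"X low",np.percentile(X[m&(Z<-.02)],[5,50,95]))
    for zb in np.arange(-.04,0,.006):
        k=m&(Z>zb)&(Z<zb+.006)
        if k.sum()>3:print("  z%.3f X %s Y %s n%d"%(zb,np.percentile(X[k],[5,95]),np.percentile(Y[k],[5,95]),k.sum()))
print("proj tip nominal",proj("wrist",np.r_[e[:2],e[2]-.0345]))
E
```

```text
281 Y [-0.016  -0.013  -0.0113] Z [-0.0335 -0.0292 -0.0145] X low [0.0065 0.0069 0.0073]
  z-0.034 X [0.0067 0.0073] Y [-0.0168 -0.0123] n34
  z-0.028 X [0.0065 0.0074] Y [-0.0163 -0.0118] n38
  z-0.022 X [0.0062 0.0071] Y [-0.0158 -0.0113] n39
  z-0.016 X [-0.0055  0.007 ] Y [-0.0153 -0.0111] n113
  z-0.010 X [-0.0014  0.0073] Y [-0.0153 -0.0123] n33
  z-0.004 X [0.0061 0.0071] Y [-0.0148 -0.0122] n24
273 Y [0.0119 0.0137 0.0166] Z [-0.0336 -0.0287 -0.0147] X low [0.0066 0.0071 0.0074]
  z-0.034 X [0.0064 0.0073] Y [0.013  0.0171] n30
  z-0.028 X [0.0067 0.0073] Y [0.0128 0.0171] n33
  z-0.022 X [0.0066 0.0073] Y [0.0123 0.0166] n41
  z-0.016 X [-0.0059  0.0071] Y [0.0116 0.0157] n113
  z-0.010 X [0.0063 0.0073] Y [0.013  0.0156] n31
  z-0.004 X [0.0053 0.0071] Y [0.0126 0.0157] n24
proj tip nominal [[319.7672 233.2593]]
```

Request:
jog_arm(
  series=[
    [0.545, -0.6, -0.09, 0, 0, 0, 0],
    [0.545, -0.6, -0.09, 0, 0, 0, 0],
    [0.545, -0.39, -0.05, 0, 0, 0, 0],
    [0.545, 0, 0, -0.5, 0, 0, 0],
    [0.545, 0, 0, -0.6, 0, 0, 0],
    [0.545, 0, 0, 0, 0, 0, 0],
    [0.545, 0, 0, 0, 0, 0, 0],
  ],
)

```text
time: 8.07
eef_pos: [0.4806, -0.2525, 0.126]
ee_rot: [3.141, -0.001, 2.838]
ft_force: [0.1, -0.5, 0.1]
finger_gap: 0.0389
finger_force: 6.3
```

```bash
python3 w.py w6 plunger_mid:.0415; python3 pl.py w6
```

```text
8.0667 [ 0.4806 -0.2525  0.126 ] [ 3.1413 -0.0013  2.8381] [ 0.0992 -0.4793  0.0959]
plunger_mid [318.1 207.6] 0.81 [ 0.4808 -0.255   0.0415]
stemtop 279 [ 0.4808 -0.2533  0.0753] ((481.706787109375, -253.630615234375), 6.043583393096924)
collar 875 [ 0.4776 -0.2505  0.0516] ((482.8828430175781, -253.2947998046875), 15.935127258300781)
rack ((481.6962890625, -253.76034545898438), (170.24134826660156, 56.792266845703125), 14.538681983947754) 0.04657694076288564
```

View pics/w6.png

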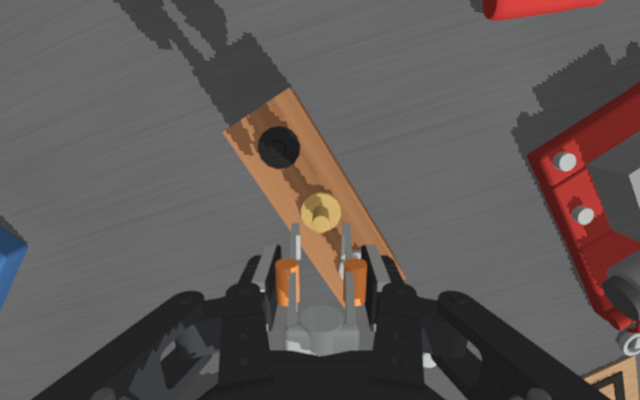

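The plunger at (320,212) lies midway between the tips at (296,240) and (346,240). Lowering now.

Request:
jog_arm(
  series=[
    [0.545, 0.03, -0.03, -0.4, 0, 0, 0],
    [0.545, 0, 0, -0.4, 0, 0, 0],
    [0.545, 0, 0, -0.3, 0, 0, 0],
    [0.545, 0, 0, -0.2, 0, 0, 0],
    [0.545, 0, 0, 0, 0, 0, 0],
    [0.545, 0, 0, 0, 0, 0, 0],
  ],
)

```text
time: 8.67
eef_pos: [0.4817, -0.2538, 0.0869]
ee_rot: [3.141, -0.001, 2.838]
ft_force: [0.3, -0.0, -0.9]
finger_gap: 0.0391
finger_force: 6.3
```

Request:
jog_arm(
  series=[
    [0.56, 0, 0, -0.03, 0, 0, 0],
    [0.58, 0, 0, 0, 0, 0, 0],
    [0.6, 0, 0, 0, 0, 0, 0],
    [0.65, 0, 0, 0, 0, 0, 0],
    [0.65, 0, 0, 0, 0, 0, 0],
    [0.65, 0, 0, 0, 0, 0, 0],
  ],
  squeeze=30,
)

```text
time: 9.17
eef_pos: [0.482, -0.2539, 0.0867]
ee_rot: [-3.142, 0.0, 2.838]
ft_force: [0.3, 0.2, 1.5]
finger_gap: 0.0325
finger_force: 29.7
```

Request:
jog_arm(
  series=[
    [0.65, 0, 0, 0.2, 0, 0, 0],
    [0.65, 0, 0, 0.4, 0, 0, 0],
    [0.65, 0, 0, 0.6, 0, 0, 0],
    [0.65, 0, 0, 0.6, 0, 0, 0],
    [0.65, 0, 0, 0.6, 0, 0, 0],
    [0.65, 0, 0, 0.6, 0, 0, 0],
    [0.65, 0, 0, 0.3, 0, 0, 0],
    [0.65, 0, 0, 0, 0, 0, 0],
    [0.65, 0, 0, 0, 0, 0, 0],
  ],
)

```text
time: 9.92
eef_pos: [0.4818, -0.2539, 0.1855]
ee_rot: [-3.141, 0.001, 2.838]
ft_force: [0.8, 0.6, -2.2]
finger_gap: 0.0322
finger_force: 30.0
```

```bash
python3 w.py w7 plunger_mid:.13; cat > held.py <<'E'
from h import *
import sys
np.set_printoptions(precision=4,suppress=True)
n=sys.argv[1];o=get_obs();e=o["eef_pos"];a=o["ee_rot"][2]
d=np.load(n+".npy");r=cloud("wrist",d)-e
ty=np.array([np.sin(a),-np.cos(a)]);tx=np.array([np.cos(a),np.sin(a)])
X=r[...,:2]@tx;Y=r[...,:2]@ty;Z=r[...,2]
h=cv2.cvtColor(cv2.imread(f"pics/{n}.png"),cv2.COLOR_BGR2HSV)
m=(h[...,0]>17)&(h[...,0]<35)&(h[...,1]>60)&(abs(X)<.03)&(abs(Y)<.03)&(Z<.01)&(Z>-.1)
for zb in np.arange(-.084,0,.005):
    k=m&(Z>zb)&(Z<=zb+.005)
    if k.sum()>3:print("z%.3f Xmax %.4f Xmed %.4f Y %s Ymid %.4f n%d"%(zb,np.percentile(X[k],98),np.median(X[k]),np.percentile(Y[k],[2,98]),np.percentile(Y[k],[2,98]).mean(),k.sum()))
E
python3 held.py w7
```

```text
9.9167 [ 0.4818 -0.2539  0.1855] [-3.1414  0.0005  2.8377] [ 0.7765  0.5654 -2.1883]
plunger_mid [319.2 226. ] 0.8 [ 0.4838 -0.2555  0.13  ]
plunger_mid [571.6 157.4] 0.27 [ 0.4882 -0.0841  0.13  ]
z-0.074 Xmax 0.0089 Xmed 0.0083 Y [-0.0054  0.0062] Ymid 0.0004 n28
z-0.069 Xmax 0.0090 Xmed 0.0083 Y [-0.005   0.0053] Ymid 0.0002 n31
z-0.064 Xmax 0.0092 Xmed 0.0088 Y [-0.0005  0.0029] Ymid 0.0012 n4
z-0.044 Xmax 0.0158 Xmed 0.0137 Y [-0.0125  0.0141] Ymid 0.0008 n22
z-0.039 Xmax 0.0155 Xmed 0.0090 Y [-0.0139  0.0136] Ymid -0.0002 n720
z-0.034 Xmax 0.0071 Xmed 0.0060 Y [-0.0052  0.0096] Ymid 0.0022 n61
z-0.029 Xmax 0.0071 Xmed 0.0060 Y [-0.0056  0.0053] Ymid -0.0001 n64
z-0.024 Xmax 0.0071 Xmed 0.0060 Y [-0.0055  0.0084] Ymid 0.0015 n74
z-0.019 Xmax 0.0070 Xmed 0.0058 Y [-0.0053  0.0056] Ymid 0.0001 n69
z-0.014 Xmax 0.0069 Xmed 0.0020 Y [-0.0052  0.0051] Ymid -0.0001 n337
```

View pics/w7.png

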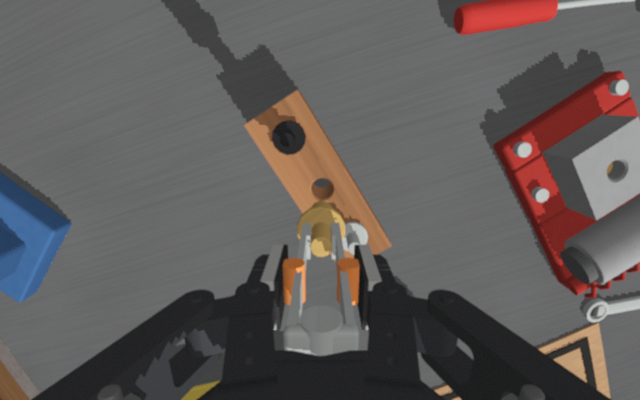

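Brass plunger lifted: collar at (322,228), its hole empty at (322,190), and the black and steel valves still in place. It hangs upright, about 0.9 mm off along tool x. Moving to the bore with a near re-measure.

Request:
jog_arm(
  series=[
    [0.65, 0.25, 0.5, 0, 0, 0, 0],
    [0.65, 0.35, 0.9, 0, 0, 0, 0],
    [0.65, 0.35, 0.9, 0, 0, 0, 0],
    [0.65, 0.35, 0.9, 0, 0, 0, 0],
    [0.65, 0.35, 0.9, 0, 0, 0, 0],
    [0.65, 0.35, 0.9, 0, 0, 0, 0],
    [0.65, 0.35, 0.9, 0, 0, 0, 0],
    [0.65, 0.35, 0.9, -0.2, 0, 0, 0],
    [0.65, 0.3, 0.9, -0.3, 0, 0, 0],
    [0.65, 0, 0.7, -0.2, 0, 0, 0],
    [0.65, 0, 0, 0, 0, 0, 0],
    [0.65, 0, 0, 0, 0, 0, 0],
  ],
)

```text
time: 11.02
eef_pos: [0.5713, -0.001, 0.1629]
ee_rot: [-3.141, -0.002, 2.84]
ft_force: [-0.6, -0.2, -2.1]
finger_gap: 0.0325
finger_force: 30.2
```

```bash
python3 w.py w8 bore_mouth:.06;python3 bore.py w8 .541 .0125;python3 held.py w8|sed -n 1,3p
```

```text
11.0167 [ 0.5713 -0.001   0.1629] [-3.1409 -0.0023  2.8397] [-0.5982 -0.2003 -2.0954]
bore_mouth [323.4 163. ] 0.87 [0.5426 0.0089 0.06  ]
top z 0.06135274851908787 ((541.4379272460938, 10.715904235839844), (70.47937774658203, 70.5332260131836), 16.537994384765625)
hole ((541.0872192382812, 10.642107009887695), 10.053979873657227) ((540.8861083984375, 10.802949905395508), (18.70425033569336, 19.308488845825195), 18.68958854675293)
z-0.074 Xmax 0.0089 Xmed 0.0081 Y [-0.0053  0.0061] Ymid 0.0004 n33
z-0.069 Xmax 0.0090 Xmed 0.0083 Y [-0.005   0.0053] Ymid 0.0002 n28
z-0.064 Xmax 0.0090 Xmed 0.0086 Y [-0.0031  0.0022] Ymid -0.0005 n4
```

Request:
jog_arm(
  series=[
    [0.65, -0.5, 0.19, 0, 0, 0, 0],
    [0.65, -0.48, 0.18, 0, 0, 0, 0],
    [0.65, 0, 0, -0.3, 0, 0, 0],
    [0.65, 0, 0, -0.3, 0, 0, 0],
    [0.65, 0, 0, 0, 0, 0, 0],
    [0.65, 0, 0, 0, 0, 0, 0],
  ],
)

```text
time: 11.62
eef_pos: [0.5424, 0.0086, 0.1456]
ee_rot: [-3.141, -0.001, 2.837]
ft_force: [0.3, -0.0, -1.4]
finger_gap: 0.0326
finger_force: 30.2
```

```bash
python3 w.py w9; python3 - <<'E'
from h import *
np.set_printoptions(precision=4,suppress=True)
d=np.load("w9.npy");C=cloud("wrist",d);Z=C[...,2]
m=(np.linalg.norm(C[...,:2]-[.541,.011],axis=-1)<.06)&(abs(Z-.061)<.004)
print(cv2.minAreaRect(C[m][:,:2].astype(np.float32)*1000),np.median(Z[m]))
s,_=read_camera("side");t,_=read_camera("top");w=cv2.imread("pics/w9.png")[130:290,240:400]
s=s[130:260,260:390]
cv2.imwrite("pics/c9.png",np.hstack([cv2.resize(w,(400,400)),cv2.resize(s,(400,400))]))
E
```

```text
11.6167 [0.5424 0.0086 0.1456] [-3.1411 -0.0012  2.8371] [ 0.2843 -0.0136 -1.4381]
((541.3964233398438, 12.051162719726562), (70.56758880615234, 70.38815307617188), 16.827964782714844) 0.0608324187602367
```

View pics/c9.png

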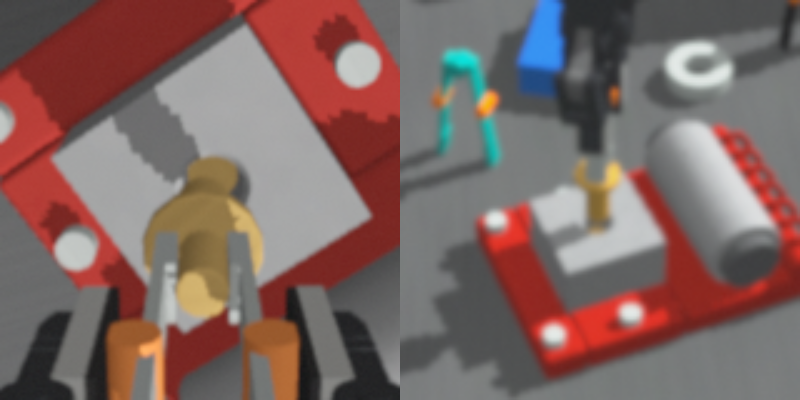

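Foot at (211,175) in the left crop: the bore's rim shows a bit more on the right, so I need about +2 mm in y. The side view confirms the plunger is upright over the bore.

Request:
jog_arm(
  series=[
    [0.65, -0.02, 0.06, 0, 0, 0, 0],
    [0.65, 0, 0, 0, 0, 0, 0],
    [0.65, 0, 0, -0.1, 0, 0, 0],
    [0.65, 0, 0, -0.1, 0, 0, 0],
    [0.65, 0, 0, -0.07, 0, 0, 0],
    [0.65, 0, 0, 0, 0, 0, 0],
  ],
)

```text
time: 12.27
eef_pos: [0.5416, 0.011, 0.1376]
ee_rot: [-3.141, -0.001, 2.838]
ft_force: [-0.4, 0.0, -1.1]
finger_gap: 0.0324
finger_force: 30.2
```

Request:
jog_arm(
  series=[
    [0.65, 0, 0, -0.07, 0, 0, 0],
    [0.65, 0, 0, 0, 0, 0, 0],
  ],
)

```text
time: 12.43
eef_pos: [0.5417, 0.011, 0.1358]
ee_rot: [-3.141, -0.0, 2.838]
ft_force: [0.2, -0.1, -2.0]
finger_gap: 0.0325
finger_force: 30.2
```

Request:
jog_arm(
  series=[
    [0.65, 0, 0, -0.07, 0, 0, 0],
    [0.65, 0, 0, 0, 0, 0, 0],
  ],
)

```text
time: 12.6
eef_pos: [0.5418, 0.011, 0.1338]
ee_rot: [-3.141, -0.0, 2.838]
ft_force: [0.1, 0.0, -1.1]
finger_gap: 0.0327
finger_force: 30.2
```

Request:
jog_arm(
  series=[
    [0.65, 0, 0, -0.07, 0, 0, 0],
    [0.65, 0, 0, 0, 0, 0, 0],
  ],
)

```text
time: 12.77
eef_pos: [0.5417, 0.011, 0.1316]
ee_rot: [-3.141, -0.0, 2.838]
ft_force: [-1.0, -0.9, -2.3]
finger_gap: 0.0325
finger_force: 30.2
```

Request:
jog_arm(
  series=[
    [0.65, 0, 0, -0.07, 0, 0, 0],
    [0.65, 0, 0, 0, 0, 0, 0],
  ],
)

```text
time: 12.93
eef_pos: [0.5417, 0.011, 0.1295]
ee_rot: [-3.141, -0.0, 2.838]
ft_force: [0.0, -0.1, -2.1]
finger_gap: 0.0326
finger_force: 30.2
```

Request:
jog_arm(
  series=[
    [0.65, 0, 0, -0.07, 0, 0, 0],
    [0.65, 0, 0, 0, 0, 0, 0],
  ],
)

```text
time: 13.1
eef_pos: [0.5417, 0.011, 0.1274]
ee_rot: [-3.141, -0.0, 2.838]
ft_force: [0.4, -0.4, -1.3]
finger_gap: 0.0327
finger_force: 30.2
```

Request:
jog_arm(
  series=[
    [0.65, 0, 0, -0.07, 0, 0, 0],
    [0.65, 0, 0, 0, 0, 0, 0],
  ],
)

```text
time: 13.27
eef_pos: [0.5417, 0.011, 0.1253]
ee_rot: [-3.141, -0.0, 2.838]
ft_force: [0.3, 0.7, -1.9]
finger_gap: 0.0325
finger_force: 30.2
```

Request:
jog_arm(
  series=[
    [0.65, 0, 0, -0.07, 0, 0, 0],
    [0.65, 0, 0, 0, 0, 0, 0],
  ],
)

```text
time: 13.43
eef_pos: [0.5418, 0.011, 0.1233]
ee_rot: [-3.142, -0.0, 2.838]
ft_force: [-0.9, 0.5, -2.1]
finger_gap: 0.0328
finger_force: 30.3
```

Request:
jog_arm(
  series=[
    [0.65, 0, 0, -0.07, 0, 0, 0],
    [0.65, 0, 0, 0, 0, 0, 0],
  ],
)

```text
time: 13.6
eef_pos: [0.5419, 0.011, 0.1215]
ee_rot: [3.141, 0.0, 2.838]
ft_force: [0.1, 0.0, -0.3]
finger_gap: 0.0325
finger_force: 30.4
```

Request:
jog_arm(
  series=[
    [0.65, 0, 0, -0.07, 0, 0, 0],
    [0.65, 0, 0, 0, 0, 0, 0],
  ],
)

```text
time: 13.77
eef_pos: [0.5418, 0.011, 0.1192]
ee_rot: [3.142, 0.0, 2.838]
ft_force: [-0.4, 0.8, 0.9]
finger_gap: 0.0324
finger_force: 30.4
```

Request:
jog_arm(
  series=[
    [0.65, 0, 0, -0.07, 0, 0, 0],
    [0.65, 0, 0, 0, 0, 0, 0],
  ],
)

```text
time: 13.93
eef_pos: [0.5418, 0.011, 0.117]
ee_rot: [3.142, -0.0, 2.838]
ft_force: [-0.7, -0.3, 1.0]
finger_gap: 0.0327
finger_force: 30.4
```

Request:
jog_arm(
  series=[
    [0.65, 0, 0, -0.07, 0, 0, 0],
    [0.65, 0, 0, 0, 0, 0, 0],
  ],
)

```text
time: 14.1
eef_pos: [0.5417, 0.011, 0.1148]
ee_rot: [-3.142, -0.0, 2.838]
ft_force: [0.2, -0.1, 0.2]
finger_gap: 0.0324
finger_force: 30.3
```

Request:
jog_arm(
  series=[
    [0.65, 0, 0, -0.05, 0, 0, 0],
    [0.65, 0, 0, 0, 0, 0, 0],
  ],
)

```text
time: 14.27
eef_pos: [0.5417, 0.0111, 0.1134]
ee_rot: [-3.142, -0.0, 2.838]
ft_force: [-0.2, 0.6, 0.3]
finger_gap: 0.0322
finger_force: 30.4
```

Request:
jog_arm(
  series=[
    [0.65, 0, 0, -0.03, 0, 0, 0],
    [0.65, 0, 0, 0, 0, 0, 0],
  ],
)

```text
time: 14.43
eef_pos: [0.5418, 0.011, 0.1127]
ee_rot: [-3.142, -0.0, 2.838]
ft_force: [0.6, -0.2, 1.0]
finger_gap: 0.0324
finger_force: 30.4
```

Request:
jog_arm(
  series=[
    [0.65, 0, 0, -0.02, 0, 0, 0],
    [0.65, 0, 0, 0, 0, 0, 0],
  ],
)

```text
time: 14.6
eef_pos: [0.5418, 0.011, 0.1121]
ee_rot: [-3.142, -0.0, 2.838]
ft_force: [0.1, 1.0, 2.3]
finger_gap: 0.0324
finger_force: 30.4
```

Request:
jog_arm(
  series=[
    [0.65, 0, 0, -0.017, 0, 0, 0],
    [0.65, 0, 0, 0, 0, 0, 0],
  ],
)

```text
time: 14.77
eef_pos: [0.5418, 0.011, 0.1116]
ee_rot: [-3.142, -0.0, 2.838]
ft_force: [0.2, 0.0, 1.5]
finger_gap: 0.0325
finger_force: 30.4
```

Request:
jog_arm(
  series=[
    [0.65, 0, 0, -0.013, 0, 0, 0],
    [0.65, 0, 0, 0, 0, 0, 0],
  ],
)

```text
time: 14.93
eef_pos: [0.5418, 0.011, 0.1113]
ee_rot: [-3.142, -0.0, 2.838]
ft_force: [0.3, 0.7, 1.0]
finger_gap: 0.0322
finger_force: 30.4
```

Request:
jog_arm(
  series=[
    [0.65, 0, 0, -0.017, 0, 0, 0],
    [0.65, 0, 0, 0, 0, 0, 0],
  ],
)

```text
time: 15.1
eef_pos: [0.542, 0.011, 0.1112]
ee_rot: [3.141, 0.001, 2.838]
ft_force: [-0.1, -0.2, 4.3]
finger_gap: 0.0323
finger_force: 30.6
```

Request:
jog_arm(
  series=[
    [0.65, 0, 0, -0.013, 0, 0, 0],
    [0.65, 0, 0, 0, 0, 0, 0],
  ],
)

```text
time: 15.27
eef_pos: [0.5422, 0.011, 0.1111]
ee_rot: [3.141, 0.001, 2.838]
ft_force: [-0.1, -0.4, 7.2]
finger_gap: 0.0327
finger_force: 30.7
```

Request:
jog_arm(
  series=[
    [0.65, 0, 0, -0.01, 0, 0, 0],
    [0.65, 0, 0, 0, 0, 0, 0],
    [0.65, 0, 0, 0, 0, 0, 0],
  ],
)

```text
time: 15.52
eef_pos: [0.5423, 0.0109, 0.1111]
ee_rot: [3.141, 0.002, 2.838]
ft_force: [0.6, -0.2, 9.1]
finger_gap: 0.0328
finger_force: 30.7
```

```bash
python3 w.py w10; python3 held.py w10; python3 -c "
from h import *
d=np.load('w10.npy');C=cloud('wrist',d);m=(np.linalg.norm(C[...,:2]-[.541,.012],axis=-1)<.06)&(abs(C[...,2]-.061)<.003);print(np.median(C[m][:,2])-get_obs()['eef_pos'][2])"
```

```text
15.5167 [0.5423 0.0109 0.1111] [3.1413 0.0016 2.8378] [ 0.6387 -0.2145  9.0807]
z-0.054 Xmax 0.0125 Xmed -0.0217 Y [-0.0082  0.0149] Ymid 0.0034 n18
z-0.044 Xmax 0.0161 Xmed 0.0145 Y [-0.0096  0.013 ] Ymid 0.0017 n26
z-0.039 Xmax 0.0157 Xmed 0.0093 Y [-0.0138  0.0136] Ymid -0.0001 n721
z-0.034 Xmax 0.0075 Xmed 0.0063 Y [-0.0058  0.0055] Ymid -0.0001 n62
z-0.029 Xmax 0.0072 Xmed 0.0063 Y [-0.0056  0.0054] Ymid -0.0001 n62
z-0.024 Xmax 0.0073 Xmed 0.0064 Y [-0.0084  0.0083] Ymid -0.0000 n75
z-0.019 Xmax 0.0072 Xmed 0.0061 Y [-0.0053  0.0057] Ymid 0.0002 n78
z-0.014 Xmax 0.0070 Xmed 0.0019 Y [-0.0052  0.005 ] Ymid -0.0001 n335
-0.05076291630035586
```

The force rose while z stalled, so the piston is at its stop, after about 12 mm of travel from contact. It's seated with about 10.8 N. Relieving, then opening the tongs to the light hold.

Request:
jog_arm(
  series=[
    [0.65, 0, 0, 0.02, 0, 0, 0],
    [0.65, 0, 0, 0.015, 0, 0, 0],
    [0.62, 0, 0, 0, 0, 0, 0],
    [0.6, 0, 0, 0, 0, 0, 0],
    [0.58, 0, 0, 0, 0, 0, 0],
    [0.565, 0, 0, 0, 0, 0, 0],
    [0.55, 0, 0, 0, 0, 0, 0],
    [0.545, 0, 0, 0, 0, 0, 0],
    [0.545, 0, 0, 0, 0, 0, 0],
    [0.545, 0, 0, 0, 0, 0, 0],
  ],
)

```text
time: 16.4
eef_pos: [0.5418, 0.011, 0.1111]
ee_rot: [-3.142, -0.0, 2.838]
ft_force: [-0.2, -1.1, -0.3]
finger_gap: 0.0389
finger_force: 6.3
```

```bash
cat > jaw.py <<'E'
from h import *
import sys
np.set_printoptions(precision=4,suppress=True)
n=sys.argv[1];o=get_obs();e=o["eef_pos"];a=o["ee_rot"][2]
im,d=read_camera("wrist");cv2.imwrite(f"pics/{n}.png",im);np.save(n+".npy",d);r=cloud("wrist",d)-e
ty=np.array([np.sin(a),-np.cos(a)]);tx=np.array([np.cos(a),np.sin(a)])
X=r[...,:2]@tx;Y=r[...,:2]@ty;Z=r[...,2]
h=cv2.cvtColor(im,cv2.COLOR_BGR2HSV);g=h[...,1]<60
for s in(-1,1):
    m=g&(abs(s*Y-.0145)<.0045)&(abs(X-.006)<.004)&(Z>-.05)&(Z<-.004)
    if m.sum():print(s,m.sum(),"Y",np.percentile(Y[m],[3,50,97]),"Z",np.percentile(Z[m],[1,50]),"X",np.percentile(X[m],[50,97]))
m=(abs(X)<.01)&(abs(Y)<.013)&(Z>.03)&(Z<.068);print("hinge top",np.percentile(Z[m],[10,50,90]))
E
python3 jaw.py w11
```

```text
-1 211 Y [-0.0172 -0.0141 -0.0118] Z [-0.0497 -0.0175] X [0.0067 0.0072]
1 202 Y [0.0115 0.0137 0.0165] Z [-0.05   -0.0185] X [0.0068 0.0079]
hinge top [0.0439 0.0605 0.0629]
```

Jaws open around the stem, tongs still held. Lifting straight up, then checking the plunger stayed seated.

Request:
jog_arm(
  series=[
    [0.545, 0, 0, 0.1, 0, 0, 0],
    [0.545, 0, 0, 0.3, 0, 0, 0],
    [0.545, 0, 0, 0.6, 0, 0, 0],
    [0.545, 0, 0, 0.8, 0, 0, 0],
    [0.545, 0.2, 0.1, 0.6, 0, 0, 0],
    [0.545, 0.8, 0.3, 0, 0, 0, 0],
    [0.545, 0, 0, 0, 0, 0, 0],
    [0.545, 0, 0, 0, 0, 0, 0],
  ],
)

```text
time: 17.12
eef_pos: [0.5723, 0.0233, 0.1837]
ee_rot: [3.142, 0.0, 2.838]
ft_force: [-0.4, -0.4, -1.2]
finger_gap: 0.0387
finger_force: 6.4
```

```bash
python3 jaw.py w12; python3 - <<'E'
from h import *
np.set_printoptions(precision=4,suppress=True)
print(get_obs()["eef_pos"])
C=cloud("wrist",np.load("w12.npy"));h=cv2.cvtColor(cv2.imread("pics/w12.png"),cv2.COLOR_BGR2HSV)
m=(h[...,0]>17)&(h[...,0]<35)&(h[...,1]>60)&(np.linalg.norm(C[...,:2]-[.541,.012],axis=-1)<.03)
Z=C[...,2]
for a,b in((.06,.07),(.07,.082),(.09,.11)):
    k=m&(Z>a)&(Z<b)
    if k.sum()>5:print(a,k.sum(),np.median(Z[k]),cv2.minEnclosingCircle(C[k][:,:2].astype(np.float32)*1000))
b=(np.linalg.norm(C[...,:2]-[.541,.012],axis=-1)<.045)&(abs(Z-.061)<.003);print("block",np.median(Z[b]))
E
```

```text
-1 208 Y [-0.0172 -0.0144 -0.0121] Z [-0.0346 -0.0167] X [0.0072 0.0077]
1 195 Y [0.011  0.0132 0.016 ] Z [-0.0346 -0.0173] X [0.0073 0.0078]
hinge top [0.0437 0.0601 0.0625]
[0.5717 0.0231 0.1833]
0.07 782 0.07448131939989294 ((539.8551635742188, 11.28282356262207), 14.833255767822266)
0.09 225 0.09835168070356005 ((540.0848388671875, 11.104339599609375), 5.968585014343262)
block 0.05997196242738761
```

Plunger is seated and upright (collar top 14.5 mm above the block). Returning the tongs.

Request:
jog_arm(
  series=[
    [0.545, 0.1, 0.5, 0, 0, 0, 0],
    [0.545, 0.1, 0.9, 0, 0, 0, 0],
    [0.545, 0.1, 0.95, 0, 0, 0, 0],
    [0.545, 0.1, 0.95, 0, 0, 0, 0],
    [0.545, 0, 0.95, 0, 0, 0, 0],
    [0.545, 0, 0.95, 0, 0, 0, 0],
    [0.545, 0, 0.95, -0.3, 0, 0, 0],
    [0.545, 0, 0.8, -0.5, 0, 0, 0],
    [0.545, 0, 0.35, -0.2, 0, 0, 0],
    [0.545, 0, 0, 0, 0, 0, 0],
    [0.545, 0, 0, 0, 0, 0, 0],
  ],
)

```text
time: 18.08
eef_pos: [0.5834, 0.2416, 0.153]
ee_rot: [-3.141, -0.001, 2.838]
ft_force: [0.1, -0.4, -0.2]
finger_gap: 0.0389
finger_force: 6.4
```

```bash
python3 jaw.py w13; cat > pk.py <<'E'
from h import *
import sys
np.set_printoptions(precision=4,suppress=True)
n=sys.argv[1];print(get_obs()["eef_pos"],get_obs()["ee_rot"])
C=cloud("wrist",np.load(n+".npy"));Z=C[...,2]
m=(np.linalg.norm(C[...,:2]-[.5465,.243],axis=-1)<.06)&(abs(Z-.0305)<.003)
print("stand",np.median(Z[m]),cv2.minAreaRect(C[m][:,:2].astype(np.float32)*1000))
q=cv2.morphologyEx(m.astype(np.uint8),cv2.MORPH_CLOSE,np.ones((3,3)))
cs,hi=cv2.findContours(q,cv2.RETR_CCOMP,cv2.CHAIN_APPROX_NONE)
for i,c in enumerate(cs):
    if hi[0][i][3]>=0 and len(c)>20:print("pocket",cv2.minAreaRect(np.array([atz("wrist",p[0],.0305)[:2] for p in c],np.float32)*1000))
E
python3 pk.py w13
```

```text
-1 192 Y [-0.0174 -0.0145 -0.012 ] Z [-0.0339 -0.0176] X [0.0063 0.0068]
1 180 Y [0.0112 0.0135 0.0161] Z [-0.0338 -0.0173] X [0.0063 0.0068]
hinge top [0.0443 0.0611 0.0635]
[0.5838 0.2411 0.1536] [-3.1413  0.0002  2.8376]
stand 0.03088257524114251 ((547.5132446289062, 241.57980346679688), (90.46495056152344, 70.80162048339844), 73.0030746459961)
pocket ((547.005126953125, 241.7836456298828), (51.67512893676758, 18.529905319213867), 72.5853500366211)
```

Request:
jog_arm(
  series=[
    [0.545, -0.6, 0.02, 0, 0, 0, 0],
    [0.545, -0.61, 0.03, 0, 0, 0, 0],
    [0.545, 0, 0, -0.6, 0, 0, 0],
    [0.545, 0, 0, -0.7, 0, 0, 0],
    [0.545, 0, 0, -0.6, 0, 0, 0],
    [0.545, 0, 0, 0, 0, 0, 0],
    [0.545, 0, 0, 0, 0, 0, 0],
    [0.545, 0, 0, 0, 0, 0, 0],
  ],
)

```text
time: 18.8
eef_pos: [0.5483, 0.2431, 0.0979]
ee_rot: [3.141, 0.001, 2.837]
ft_force: [-0.5, -0.3, -0.1]
finger_gap: 0.0388
finger_force: 6.3
```

```bash
python3 jaw.py w14; python3 pk.py w14
```

```text
-1 182 Y [-0.0164 -0.0137 -0.0115] Z [-0.0344 -0.0172] X [0.0067 0.0072]
1 176 Y [0.0117 0.0139 0.0165] Z [-0.0347 -0.0172] X [0.0068 0.0072]
hinge top [0.0437 0.0606 0.063 ]
[0.5483 0.2433 0.0981] [3.1403 0.0017 2.8371]
stand 0.030375803458322404 ((546.9688110351562, 242.26461791992188), (90.65846252441406, 70.2572021484375), 72.93283081054688)
```

Request:
jog_arm(
  series=[
    [0.545, -0.043, -0.013, 0, 0, 0, 0],
    [0.545, 0, 0, -0.5, 0, 0, 0],
    [0.545, 0, 0, -0.45, 0, 0, 0],
    [0.545, 0, 0, -0.2, 0, 0, 0],
    [0.545, 0, 0, -0.07, 0, 0, 0],
    [0.545, 0, 0, 0, 0, 0, 0],
  ],
)

```text
time: 19.35
eef_pos: [0.546, 0.243, 0.059]
ee_rot: [-3.141, -0.001, 2.838]
ft_force: [-0.7, -0.7, -1.2]
finger_gap: 0.0388
finger_force: 6.3
```

Request:
jog_arm(
  series=[
    [0.545, 0.01, 0, -0.2, 0, 0, 0],
    [0.545, 0, 0, -0.2, 0, 0, 0],
    [0.545, 0, 0, -0.12, 0, 0, 0],
    [0.545, 0, 0, -0.05, 0, 0, 0],
    [0.545, 0, 0, 0, 0, 0, 0],
  ],
)

```text
time: 19.77
eef_pos: [0.5463, 0.2431, 0.042]
ee_rot: [-3.141, -0.001, 2.838]
ft_force: [-0.2, -0.7, 0.7]
finger_gap: 0.0389
finger_force: 6.3
```

Request:
jog_arm(
  series=[
    [0.545, 0, 0, -0.04, 0, 0, 0],
    [0.53, 0, 0, 0, 0, 0, 0],
    [0.51, 0, 0, 0, 0, 0, 0],
    [0.49, 0, 0, 0, 0, 0, 0],
    [0.46, 0, 0, 0, 0, 0, 0],
    [0.4, 0, 0, 0, 0, 0, 0],
    [0.3, 0, 0, 0, 0, 0, 0],
    [0.25, 0, 0, 0, 0, 0, 0],
    [0.25, 0, 0, 0, 0, 0, 0],
    [0.25, 0, 0, 0, 0, 0, 0],
  ],
)

```text
time: 20.6
eef_pos: [0.5465, 0.2432, 0.0413]
ee_rot: [3.142, 0.0, 2.838]
ft_force: [-0.2, -1.1, -1.5]
finger_gap: 0.0643
finger_force: 0.0
```

Request:
jog_arm(
  series=[
    [0.25, 0, 0, 0.3, 0, 0, 0],
    [0.25, 0, 0, 0.6, 0, 0, 0],
    [0.25, 0, 0, 0.9, 0, 0, 0],
    [0.25, 0, 0, 0.9, 0, 0, 0],
    [0.25, 0, 0, 0.9, 0, 0, 0],
    [0.25, 0, 0, 0.9, 0, 0, 0],
    [0.25, 0, 0, 0.5, 0, 0, 0],
    [0.25, 0, 0, 0, 0, 0, 0],
    [0.25, 0, 0, 0, 0, 0, 0],
  ],
)

```text
time: 21.35
eef_pos: [0.5467, 0.2432, 0.1918]
ee_rot: [3.141, 0.001, 2.838]
ft_force: [0.2, -0.6, -1.1]
finger_gap: 0.064
finger_force: 0.0
```

```bash
python3 - <<'E'
from h import *
np.set_printoptions(precision=4,suppress=True)
o=get_obs();print(o["time"],o["eef_pos"])
im,d=read_camera("wrist");C=cloud("wrist",d);Z=C[...,2]
n=np.linalg.norm(C[...,:2]-[.5465,.243],axis=-1)<.04
t=n&(Z>.095)&(Z<.112);print("hinge",t.sum(),np.median(C[t],0),cv2.minAreaRect(C[t][:,:2].astype(np.float32)*1000))
h=cv2.cvtColor(im,cv2.COLOR_BGR2HSV)
k=n&(cv2.inRange(h,(5,120,120),(20,255,255))>0);c,l,s,_=cv2.connectedComponentsWithStats(k.astype(np.uint8))
for i in range(1,c):
    if s[i,4]>15:print("roll",np.median(C[l==i],0))
im,d=read_camera("top");C=cloud("top",d)
for nm,p in(("plunger_mid",0),("steel_valve_mid",0),("black_valve_mid",0)):print(nm,[(np.round(r["uv"],1),round(r["conf"],2)) for r in pinpoint("top",nm)[:2]])
print(proj("top",[[.54,.011,.085]]))
E
```

```text
21.35 [0.5467 0.2432 0.1918]
hinge 621 [0.5451 0.2427 0.1013] ((545.9541015625, 242.47805786132812), (23.3259220123291, 16.526182174682617), 72.27967834472656)
roll [0.5379 0.2264 0.0649]
roll [0.5487 0.2604 0.0645]
plunger_mid [(array([330.5, 211.7]), 0.48)]
steel_valve_mid [(array([423.4, 216.4]), 0.67)]
black_valve_mid [(array([436.6, 255.3]), 0.56)]
[[334.9981 213.4067]]
```

Tongs are standing in the stand, the plunger is in the bore, and both valves are still in the rack. Handing in.

```bash
python3 -c "
from workcell import *
print(finish_job())"
```

```text
the job is handed in; nothing more can be done
None
```

The job is handed in: the brass plunger is seated on the piston's stop with about 10.8 N, the tongs stand upright in the blue stand, and the other two valves are still in the rack (about 21 s used of 64 s).

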